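# Release the jammed offcut tray of the die-cutter with the release pin

### The job

The offcut tray of the white die-cutter is locked shut. Take the orange release pin out of its wooden stand, push its thin end down through the small hole in the orange plate on top of the machine, gently, only until the hidden spring latch lets go and the tray pops forward, then put the pin back fully down in its stand and pull the tray all the way out by its handle, and let go. Never lean on the machine with the pin, whose latch breaks under more than 20 N, and leave the other things where they are.

Things in the scene. Friction and masses are not known exactly. Their poses are not given: they have to be found in the camera images.
- cutter: White die-cutter, fixed, 180 mm deep (x), 260 wide (y), 110 high; origin: centre of its underside; x from the grey tray front to the back, y to the left, z up. Its latch pad resists with 4 N at first touch and 7.5 N where it lets go, 5 to 7 mm further down; a solid stop follows 2 to 3 mm later. Case and latch bear 20 N. A roller along the back edge of the top rises to 137 mm.
- hole (a point): Centre of the mouth of the access hole, 8 mm round through a 6 mm plate, in the middle of a square orange insert 44 mm wide, flush with the machine's white top 110 mm above the table. Axes as cutter. Straight below lies the hidden latch pad (22 mm across), 10 to 26 mm under the mouth, differing from machine to machine.
- tray (a joint): How far the tray is out, in m: 0 latched shut, 0.075 at its end stop. Once the latch is tripped a spring drives it to about 0.02 to 0.025 by itself; from there it slides out along the machine's -x with 2 to 4 N and stays where it is left. It cannot be pulled open while latched.
- tray_grip (a point): Middle of the tray's handle, a dark round bar 10 mm thick and 100 mm long, level along the machine's y, its centre 47 mm before the tray front, 75 mm above the table; to be gripped across from above. The point moves with the tray. Shut, the bar lies 146 mm before the machine's origin. Axes as cutter.
- pin: Release pin, standing in its stand, 50 g: steel rod 5 mm thick and 55 mm long with a small chamfer, then a black flange 24 mm across and 4 mm thick, then an orange round handle 16 mm thick, from 59 to 105 mm above the tip. Origin at the centre of the tip, z along the rod up to the handle. Grip the handle from above, about 84 mm above the tip.
- stand_hole (a point): Mouth of the hole in the pin's stand, a dark wooden block 60 x 60 x 60 mm, fixed: a vertical through hole 10 mm across, chamfered; the point is at the block's top. With the pin home its flange rests on the block, its tip 55 mm below this point. The stand is left or right of the machine, a white pencil pot on the other side.
- glue_stick: Bystander beside the machine: upright glue stick, 29 mm across, 106 mm high. Origin: centre of its foot.
- paint_bottle: Bystander beside the machine: upright green paint bottle, 44 mm across, 115 mm high. Origin: centre of its foot.
- paper_box: Bystander: white 45 mm box on the rear part of the machine's top. Origin: centre of its underside.
- eraser: Bystander: yellow eraser 45 x 22 x 13 mm lying near the robot. Origin: centre of its underside.
- marker: Bystander: black and red marker 125 mm long, 14 mm thick, lying near the robot. Origin: near its middle, underside.
- craft_knife: Bystander: grey craft knife 130 mm long, 10 mm thick, lying near the robot. Origin: middle of its handle, underside.
Things that resemble listed ones, but are neither listed nor needed, are in the scene too. Leave any purple or yellow look-alike of the pin alone. What is shaped like the part that bears stand_hole but purple is not meant.

How it is judged:
By the outcome, as a careful person would: the job done as asked, in the order asked, and still so for the second after the job is handed in, with the robot touching nothing.
It also fails if it takes over 72 s, if anything falls off the work surface, if the arm or the gripper's body presses on something with over 40 N, if the wrist force passes 120 N, or if a joint passes its speed limit or range.

### The arm

A 6-joint arm with a two-finger parallel gripper is mounted at the origin on the work surface. World frame = base frame: x ahead of the robot, y to its left, z up, the work surface at z = 0. Lengths are in m, angles in rad, forces in N, time in s.
With the tool pointing down it reaches from about 0.225 to 0.725 m from the base axis. Payload 3.1 kg.
Tool frame: the origin (TCP) lies on the centre line of the jaws, within the pads' length; the fingertips stand 25 mm ahead of it and the grasp point (between the pads) lies 6 mm ahead of it; z points along the fingers, y is the line along which they close (so a half turn about z gives the same grasp; the last joint's range is limited). The gripper opens to 85 mm and grips with 20 to 120 N. Pads are 22 mm wide; open, the fingers measure 114 mm over their backs; the gripper's body (76 mm by 85 mm) begins 54 mm behind the grasp point. The pads swing forward as they close: fully open they stand 13 mm farther back than shut.
Start: joints at [1.144, 0.048, 0.099, 1.622, 0, 1.443], TCP at [0.155, 0.502, 0.256] pointing down, gripper open.
Joint ranges: [-2.91, 2.91], [-0.99, 1.94], [-1.21, 1.42], [-2.12, 2.29], [-1.49, 1.47], [-3.14, 3.14]. Speed limits (rad/s): [2.79, 2.79, 3.14, 3.14, 3.14, 3.14].

### API

Orientations are given as a unit quaternion [x, y, z, w].
In Python, from plant import bot gives the robot as it stands.
- The arm moves only by the tool jog_arm, never from a script. Its argument "targets" is a list of rows, each a list of 7 numbers: the shift along the tool's x, y, z in cm, then the turn, a rotation vector about the tool's x, y, z in degrees, then the opening, from 0 (shut) to 1 (fully open). In form: [[dx, dy, dz, wx, wy, wz, fingers], ...]. A call has 1 to 10 rows; each row is the pose to reach, as a shift and turn from the pose commanded when the call began, along the tool's axes at that moment; what a row does not reach only later rows make up. A row lasts 1/12 s, in which the tool goes at most 41.7 mm and 7.16 degrees, less where a joint would pass 70% of its speed; a pose out of reach is approached as far as the arm can. A call with a gripper value outside its range is refused whole. The fingers move at their own pace and stop on an object; the grip force is fixed at half the most. Time passes only in rows, so rows that repeat a pose let the fingers close. It gives the time, the measured TCP pose, the force, the opening and the grip force at its end, in the units of the state.
- bot.read_state(): the state, without advancing time (a new reading comes with each control period).
- bot.read_camera(name): name is "scene" or "side" or "wrist"; returns the picture (384x512x3 uint8, red, green, blue); there is no depth.
- bot.camera_info(name): a dict with "K" (3x3 intrinsics, pixels), "position" and "orientation" of the camera in the world; the wrist camera has in their place "hand_eye" (4x4, takes a point from camera to tool coordinates, whose origin is the TCP and whose axes are the flange's). Camera axes: x right, y down, z forward; pixel columns grow to the right and rows downward; lengths in m; the calibration is good to about 2 mm. A picture is of the moment at which its call begins: read the wrist's pose just before it. camera_info takes no time and is no camera call.
- bot.close_job(): hands the job in; it is judged then, once.
The state is a dict: "t": time; "joint_pos": joint angles; "qvel": joint speeds; "effort": joint torques, N m; "tool_pos": TCP position; "tool_rot": TCP orientation; "ft_force": force on the tool from outside, world axes, zero at the start; "torque": the same for the moment, N m; "opening": finger opening in m; "finger_force": force on a finger pad.
Only numpy, scipy, OpenCV 4.12 (cv2) and the standard library are available. Lean on these libraries where they do the work, as an engineer would, in place of code of your own. Each camera call takes 0.05 s, during which the arm holds its last target. There are 200 camera calls.

## Working session

There is one attempt and no reset: what is moved stays moved. The work goes in short steps, Python scripts to look and compute and a tool call to move; the robot and the scene stay as the last step left them, time stands still between calls to the robot, and variables do not carry over. Pictures are saved under pics/ and viewed, at most 10 in all, crops included, and the job is handed in when it is done.

Besides the shell and the picture viewer there is one more tool, called as name(argument=value, ...), one argument or row to a line, values as JSON. jog_arm: Moves the arm, as the interface text tells. Its arguments: {"type":"object","properties":{"targets":{"type":"array","items":{"type":"array","items":{"type":"number"}}}},"required":["targets"]}

```bash
mkdir -p pics; ls; python3 - <<'E'
from plant import bot
import cv2,numpy as np
ims=[]
for n in ("scene","side"):
    im=bot.read_camera(n); cv2.imwrite(f"pics/{n}0.png",im[:,:,::-1])
    i=bot.camera_info(n); print(n,{k:np.round(v,4).tolist() for k,v in i.items()})
im=bot.read_camera("wrist");cv2.imwrite("pics/wrist0.png",im[:,:,::-1])
print({k:np.round(v,4).tolist() for k,v in bot.camera_info("wrist").items()})
print(bot.read_state())
E
```

```text
pics
scene {'K': [[420.1758, 0.0, 252.9817], [0.0, 420.1758, 201.8083], [0.0, 0.0, 1.0]], 'position': [1.3761, -0.2709, 0.6892], 'orientation': [0.7295, 0.5119, -0.2651, -0.3682]}
side {'K': [[448.6489, 0.0, 260.8201], [0.0, 448.6489, 193.164], [0.0, 0.0, 1.0]], 'position': [0.43, 0.86, 0.6258], 'orientation': [-0.0772, 0.8676, -0.4889, 0.0481]}
{'K': [[276.3982, 0.0, 256.9594], [0.0, 276.3982, 190.8283], [0.0, 0.0, 1.0]], 'hand_eye': [[0.001, -0.9552, -0.2958, 0.0755], [1.0, 0.0008, 0.0007, -0.0012], [-0.0005, -0.2958, 0.9552, -0.1172], [0.0, 0.0, 0.0, 1.0]]}
{'t': 0.15, 'joint_pos': array([ 1.14418010e+00,  4.86028991e-02,  9.79518055e-02,  1.62198285e+00,
       -6.86980476e-06,  1.44295787e+00]), 'qvel': array([-0.00176909, -0.00163083,  0.00543089,  0.00071974,  0.00087953,
        0.00023542]), 'effort': array([ 1.41082710e-03, -3.39258385e+01,  3.20424092e+01,  1.54010032e-02,
       -1.71605388e-04, -1.40537075e-06]), 'tool_pos': array([0.15439155, 0.5013419 , 0.25537145]), 'tool_rot': array([ 1.48833790e-01,  9.88861800e-01, -8.84668413e-04, -2.48165374e-04]), 'ft_force': array([-0.21362314,  0.09133296,  0.7036535 ]), 'torque': array([ 0.02289566,  0.04915865, -0.03337372]), 'finger_force': 0.0, 'opening': 0.08505398226300544}
```

View pics/scene0.png

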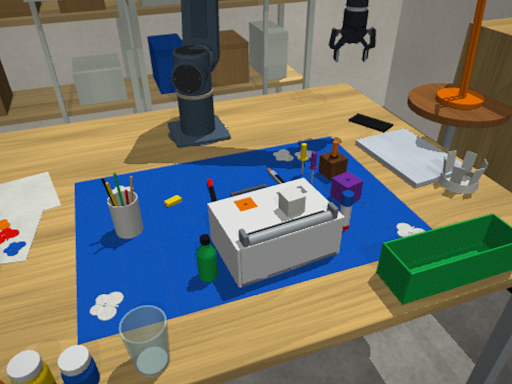

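View pics/side0.png

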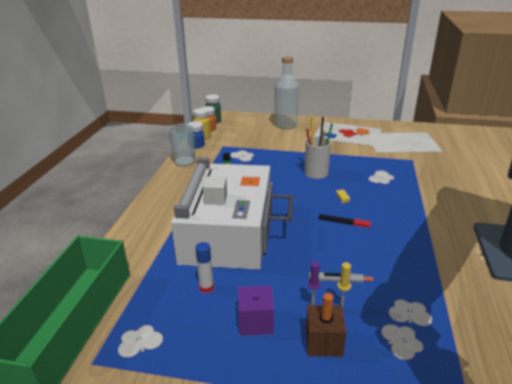

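The scene view shows the orange pin in the brown stand at about (337,148) and the orange insert at (245,204). The side view shows them at (327,305) and (250,181).

Things that could be taken for the pin or its stand (side view):
- orange pin in the brown stand (327,305), which matches the description
- purple pin (314,275)
- yellow pin (345,275)
- purple stand (256,310)
- orange disc or lamp post in the scene view, at (460,97)

I choose the orange pin in the dark wooden block and will check it in a wrist crop.

```bash
cat > h.py <<'E'
from plant import bot
import cv2,numpy as np
from scipy.spatial.transform import Rotation as R
def cam(n,st=None):
    i=bot.camera_info(n)
    if n!="wrist": return i["K"],R.from_quat(i["orientation"]).as_matrix(),np.array(i["position"])
    T=np.eye(4);T[:3,:3]=R.from_quat(st["tool_rot"]).as_matrix();T[:3,3]=st["tool_pos"]
    M=T@np.array(i["hand_eye"]);return i["K"],M[:3,:3],M[:3,3]
def ray(c,uv):
    K,Rm,p=c;d=Rm@np.linalg.solve(np.array(K),[uv[0],uv[1],1.]);return p,d/np.linalg.norm(d)
def plane(c,uv,z):
    p,d=ray(c,uv);return p+d*(z-p[2])/d[2]
def tri(rs):
    A=0;b=0
    for p,d in rs:
        P=np.eye(3)-np.outer(d,d);A=A+P;b=b+P@p
    x=np.linalg.solve(A,b);return x,[np.linalg.norm((np.eye(3)-np.outer(d,d))@(x-p)) for p,d in rs]
def proj(c,X):
    K,Rm,p=c;q=np.array(K)@(Rm.T@(np.array(X)-p));return q[:2]/q[2]
def blobs(im,lo,hi,amin=15):
    hsv=cv2.cvtColor(im,cv2.COLOR_RGB2HSV);m=cv2.inRange(hsv,lo,hi)
    n,l,s,c=cv2.connectedComponentsWithStats(m)
    return m,[(s[k].tolist(),np.round(c[k],1).tolist()) for k in range(1,n) if s[k][4]>=amin]
OR=((5,180,140),(16,255,255))
def shot(name,n="wrist"):
    st=bot.read_state();im=bot.read_camera(n);cv2.imwrite(f"pics/{name}.png",im[:,:,::-1]);return st,im
def totool(st,dw): return R.from_quat(st["tool_rot"]).inv().apply(dw)
E
python3 - <<'E'
from h import *
for n in ("scene","side"):
    im=cv2.imread(f"pics/{n}0.png")[:,:,::-1].copy()
    print(n,"orange",blobs(im,*OR)[1]); 
    print("white",blobs(im,(0,0,150),(179,50,255),1500)[1])
    print("brown",blobs(im,(3,90,30),(14,255,135),80)[1])
c1,c2=cam("scene"),cam("side")
print(tri([ray(c1,(245,204)),ray(c2,(250,181))]))
print(tri([ray(c1,(337,148)),ray(c2,(327,306))]))
for uv in [(172+0,0)]: pass
print("top corners scene",[plane(c1,u,.11).round(3).tolist() for u in [(208,206),(299,183),(341,229),(237,254)]])
print("side", [plane(c2,u,.11).round(3).tolist() for u in [(271,166),(264,242),(177,235)]])
E
```

```text
scene orange [([437, 87, 47, 18, 481], [458.9, 96.3]), ([235, 198, 22, 13, 181], [245.1, 203.8]), ([0, 220, 10, 10, 73], [3.7, 224.5])]
white [([310, 0, 92, 106, 5582], [354.6, 48.6]), ([357, 128, 91, 56, 2550], [406.1, 154.3]), ([0, 172, 61, 92, 3112], [24.9, 209.8]), ([208, 178, 123, 73, 3743], [267.4, 209.8])]
brown [([439, 0, 48, 99, 660], [470.3, 47.4]), ([408, 93, 104, 35, 1295], [465.2, 112.2]), ([319, 143, 29, 37, 530], [332.4, 163.1])]
side orange [([210, 116, 5, 5, 18], [211.8, 118.2]), ([358, 130, 9, 3, 23], [361.8, 131.2]), ([242, 178, 16, 6, 78], [249.6, 180.9]), ([325, 295, 7, 6, 36], [328.0, 297.5])]
white [([87, 0, 92, 73, 5800], [134.3, 34.5]), ([401, 0, 111, 122, 2803], [435.9, 39.4]), ([184, 18, 222, 103, 13922], [304.1, 55.1]), ([330, 123, 112, 30, 1799], [387.7, 139.7]), ([171, 163, 99, 65, 3453], [229.7, 196.7])]
brown [([180, 0, 231, 22, 4221], [300.3, 9.1]), ([0, 111, 183, 98, 2162], [80.2, 147.3]), ([307, 299, 38, 56, 1678], [325.2, 330.3])]
(array([ 0.62379687, -0.02928069,  0.10902234]), [np.float64(0.00047518215187861856), np.float64(0.00047518215187867104)])
(array([0.42583657, 0.32154993, 0.08895628]), [np.float64(0.002517720742730224), np.float64(0.0025177207427301666)])
top corners scene [[0.603, -0.112, 0.11], [0.589, 0.125, 0.11], [0.783, 0.135, 0.11], [0.78, -0.099, 0.11]]
side [[0.587, -0.11, 0.11], [0.55, 0.195, 0.11], [0.72, 0.202, 0.11]]
```

jog_arm(
  targets=[
    [-30,-10,0,0,0,0,1],
    [-30,-10,0,0,0,0,1],
    [-30,-10,0,0,0,0,1],
    [-30,-10,0,0,0,0,1],
    [-30,-10,0,0,0,0,1],
    [-30,-10,0,0,0,0,1],
    [-30,-10,0,0,0,0,1],
    [-30,-10,0,0,0,0,1],
    [-30,-10,0,0,0,0,1],
    [-30,-10,0,0,0,0,1],
  ],
)

```text
t: 0.98
tool_pos: [0.4125, 0.3168, 0.2556]
tool_rot: [0.15, 0.989, -0.0, -0.001]
ft_force: [-0.6, -0.1, 1.1]
opening: 0.0852
finger_force: 0.0
```

```bash
python3 - <<'E'
from h import *
st,im=shot("w1"); print(st["tool_pos"],st["tool_rot"],st["t"])
cv2.imwrite("pics/w1b.png",cv2.resize(im[:,:,::-1],(800,600),interpolation=cv2.INTER_CUBIC))
print(blobs(im,*OR)[1]); c=cam("wrist",st); print(proj(c,(.426,.3215,.11)))
E
```

```text
[0.41246853 0.31682564 0.25561647] [ 1.50396478e-01  9.88625418e-01 -2.74614170e-04 -7.79367356e-04] 0.9833
[([114, 149, 10, 13, 63], [118.4, 154.8]), ([254, 187, 15, 16, 110], [260.3, 195.7])]
[266.58604268 196.39234481]
```

View pics/w1b.png

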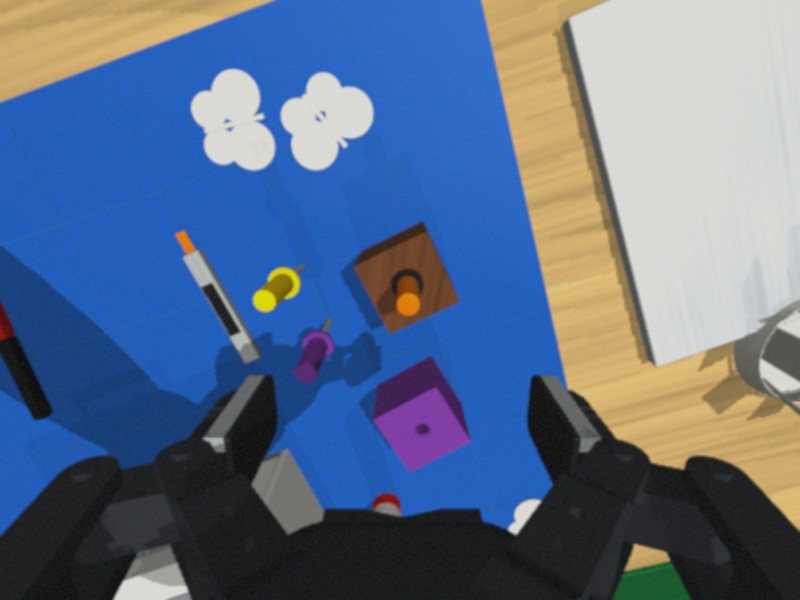

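The close view confirms the choice: the orange pin in the brown stand is at crop (407,290), with yellow (275,290), purple (315,355) and the purple stand (422,415) as look-alikes to the left and below.

```bash
python3 - <<'E'
from h import *
st=bot.read_state(); im=cv2.imread("pics/w1.png")[:,:,::-1].copy(); c=cam("wrist",st)
m,_=blobs(im,(5,150,170),(18,255,255)); m2=m.copy(); m2[:,:230]=0
k=max(cv2.findContours(m2,0,2)[0],key=cv2.contourArea); ce,r=cv2.minEnclosingCircle(k); print("top",ce,r,plane(c,ce,.11))
S=1.5625
hsv=cv2.cvtColor(im,cv2.COLOR_RGB2HSV)
b=cv2.inRange(hsv,(3,90,75),(20,220,170)); b[:,:225]=0;b[:,300:]=0;b[:140]=0;b[215:]=0
k=cv2.convexHull(max(cv2.findContours(b,0,2)[0],key=cv2.contourArea)); q=cv2.minAreaRect(k); print("stand",q,plane(c,q[0],.06))
# black flange
f=cv2.inRange(hsv,(0,0,0),(179,255,45)); f[:,:245]=0;f[:,280:]=0;f[:165]=0;f[205:]=0
k=cv2.convexHull(max(cv2.findContours(f,0,2)[0],key=cv2.contourArea));e=cv2.fitEllipse(k);print("flange",e,plane(c,e[0],.064))
dw=plane(c,ce,.11)-st["tool_pos"];print("tool shift",totool(st,dw))
for u,z in [((277,283),.06),((265,300),.1),((318,345),.06),((308,370),.1)]: print(plane(c,(u[0]/S,u[1]/S),z).round(3))
E
```

```text
top (260.82257080078125, 194.53225708007812) 7.33926248550415 [0.42159275 0.31736079 0.11      ]
stand ((260.300048828125, 180.59999084472656), (49.64070510864258, 50.087921142578125), 63.43495178222656) [0.42062657 0.31770523 0.06      ]
flange ((260.02099609375, 182.07984924316406), (18.292339324951172, 18.885469436645508), 30.83629035949707) [0.42119041 0.31714778 0.064     ]
tool shift [-0.00985154  0.00281955  0.14579009]
[0.393 0.224 0.06 ]
[0.394 0.227 0.1  ]
[0.449 0.236 0.06 ]
[0.451 0.236 0.1  ]
```

jog_arm(
  targets=[
    [-0.9,0.3,3,0,0,0,0.5],
    [-0.9,0.3,6,0,0,0,0.5],
    [-0.9,0.3,9,0,0,0,0.5],
    [-0.9,0.3,11,0,0,0,0.5],
    [-0.9,0.3,13,0,0,0,0.5],
    [-0.9,0.3,14.5,0,0,0,0.5],
    [-0.9,0.3,15.8,0,0,0,0.5],
    [-0.9,0.3,15.8,0,0,0,0.5],
    [-0.9,0.3,15.8,0,0,0,0.5],
  ],
)

```text
t: 1.78
tool_pos: [0.4194, 0.3186, 0.0976]
tool_rot: [0.148, 0.989, -0.001, -0.001]
ft_force: [0.4, 0.5, 0.8]
opening: 0.0425
finger_force: 0.0
```

jog_arm(
  targets=[
    [0,0,0,0,0,0,0.1],
    [0,0,0,0,0,0,0.1],
    [0,0,0,0,0,0,0.1],
    [0,0,0,0,0,0,0.1],
    [0,0,0,0,0,0,0.1],
    [0,0,0,0,0,0,0.1],
  ],
)

```text
t: 2.28
tool_pos: [0.4221, 0.3189, 0.1001]
tool_rot: [0.149, 0.989, 0.001, 0.001]
ft_force: [-1.1, 1.0, 5.6]
opening: 0.0146
finger_force: 58.5
```

jog_arm(
  targets=[
    [0,0,-1,0,0,0,0.1],
    [0,0,-2.5,0,0,0,0.1],
    [0,0,-5,0,0,0,0.1],
    [0,0,-8,0,0,0,0.1],
    [0,0,-11,0,0,0,0.1],
    [0,0,-14,0,0,0,0.1],
    [0,0,-16,0,0,0,0.1],
    [0,0,-17,0,0,0,0.1],
    [0,0,-17,0,0,0,0.1],
    [0,0,-17,0,0,0,0.1],
  ],
)

```text
t: 3.12
tool_pos: [0.4214, 0.3179, 0.2679]
tool_rot: [0.149, 0.989, -0.0, -0.0]
ft_force: [-0.9, -0.2, -1.2]
opening: 0.0141
finger_force: 58.6
```

```bash
python3 - <<'E'
from h import *
st,im=shot("w2"); print(st["tool_pos"],st["tool_rot"],st["t"],st["ft_force"],st["opening"])
s,i2=shot("s2","side"); s,i1=shot("c2","scene")
c1,c2,c=cam("scene"),cam("side"),cam("wrist",st)
p=st["tool_pos"]; z=R.from_quat(st["tool_rot"]).apply([0,0,1])
u1=proj(c1,p);u2=proj(c2,p);print(u1,u2,proj(c,p+z*.09))
def cr(im,u,h,s):
    x,y=[int(round(v)) for v in u];x0=max(0,x-h);y0=max(0,y-h);return x0,y0,cv2.resize(im[y0:y+h,x0:x+h,::-1],(s,s),interpolation=cv2.INTER_CUBIC)
a=cr(i1,u1,40,400);b=cr(i2,u2+[0,15],50,400);print(a[:2],b[:2])
cv2.imwrite("pics/cr2.png",np.hstack([a[2],b[2]]))
E
```

```text
[0.42138367 0.31793934 0.26787031] [ 1.48949374e-01  9.88844800e-01 -1.91126943e-04 -9.34462884e-05] 3.1167 [-0.87939263 -0.15465464 -1.24539841] 0.01414198326220172
[341.46861881  88.21574506] [337.5618946  214.69340825] [258.31396424 204.37494476]
(301, 48) (288, 180)
```

View pics/cr2.png

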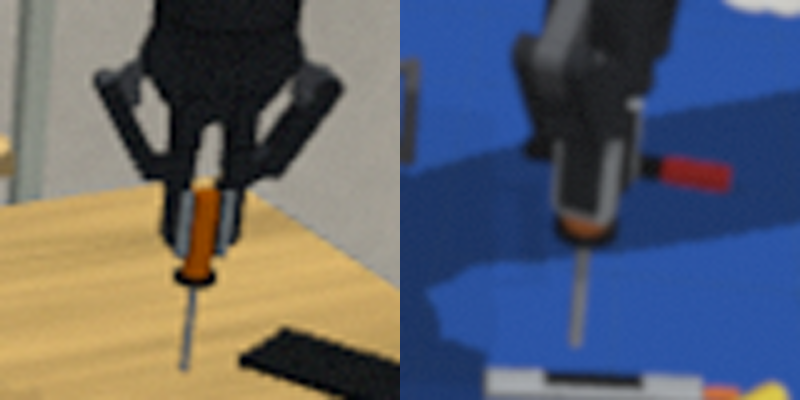

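The pin hangs straight in the jaws: the tip is at crop (184,369) left and (575,345) right, and the flange is at (195,277) and (585,235). Next I carry it above the insert.

jog_arm(
  targets=[
    [-3,-3,0,0,0,-2,0.1],
    [-6,-6,0,0,0,-5,0.1],
    [-9,-9,0,0,0,-8,0.1],
    [-12,-12,0,0,0,-11,0.1],
    [-15,-15,0,0,0,-14,0.1],
    [-18,-18,0,0,0,-17,0.1],
    [-21,-21,0,0,0,-19,0.1],
    [-24,-24,0,0,0,-21,0.1],
    [-26,-26.5,0,0,0,-22,0.1],
    [-27,-28,0,0,0,-22,0.1],
  ],
)

```text
t: 4.1
tool_pos: [0.5976, -0.0335, 0.2651]
tool_rot: [-0.041, 0.999, -0.001, -0.002]
ft_force: [-0.8, -0.2, -0.8]
opening: 0.0144
finger_force: 58.7
```

jog_arm(
  targets=[
    [0,0,0,0,0,0,0.1],
    [0,0,0,0,0,0,0.1],
    [0,0,0,0,0,0,0.1],
  ],
)

```text
t: 4.35
tool_pos: [0.5961, -0.0283, 0.267]
tool_rot: [-0.043, 0.999, 0.001, -0.001]
ft_force: [0.5, -0.5, -1.0]
opening: 0.0144
finger_force: 58.7
```

```bash
python3 - <<'E'
from h import *
st,im=shot("w3"); print(st["tool_pos"],st["tool_rot"],st["t"],st["ft_force"],st["opening"])
shot("s3","side");shot("c3","scene")
np.save("st3.npy",np.r_[st["tool_pos"],st["tool_rot"]])
cv2.imwrite("pics/w3b.png",cv2.resize(im[:,:,::-1],(800,600),interpolation=cv2.INTER_CUBIC))
# tip in tool frame from earlier
st2=dict(tool_pos=np.array([0.42138367,0.31793934,0.26787031]),tool_rot=[0.148949374,0.9888448,-1.91e-4,-9.3e-5])
c1,c2=cam("scene"),cam("side")
for a,b in [((337.8,121.8),(331.75,266.25)),((340.0,103.4),(334.25,238.75))]:
    x,e=tri([ray(c1,a),ray(c2,b)]);print("tool",totool(st2,x-st2["tool_pos"]).round(4),e[0].round(4))
E
```

```text
[ 0.59613859 -0.02829178  0.26695121] [-4.26750958e-02  9.99087861e-01  6.41993661e-04 -1.36780295e-03] 4.35 [ 0.49578167 -0.45352656 -0.96634298] 0.014429978316417931
tool [-0.0019 -0.0002  0.0969] 0.0008
tool [-0.0013  0.0006  0.0428] 0.0
```

View pics/w3b.png

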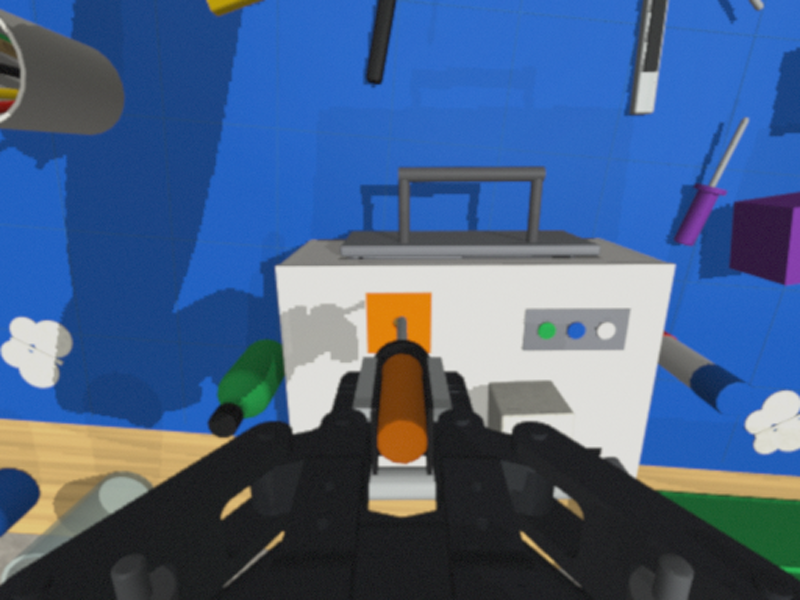

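The view shows the insert as an orange square, corners about (366,293) to (431,352), with the hole near (400,322) and the machine's edges level with the image. The handle is at (472,173) and the box at (530,400).

```bash
python3 - <<'E'
from h import *
v=np.load("st3.npy");st=dict(tool_pos=v[:3],tool_rot=v[3:]);c=cam("wrist",st)
im=cv2.imread("pics/w3.png")[:,:,::-1].copy()
m,b=blobs(im,(5,150,120),(20,255,255));print(b)
m[:180]=0;m[224:]=0;m[:,:225]=0;m[:,285:]=0
top=[np.nonzero(m[:,x])[0].min() for x in (240,245,250,262,267,271)];print("top",top)
L=[(np.nonzero(m[y])[0].min(),np.nonzero(m[y])[0].max()) for y in range(192,216,4)];print(L)
k=cv2.findContours(m,0,2)[0];k=max(k,key=cv2.contourArea);q=cv2.approxPolyDP(cv2.convexHull(k),3,True)[:,0];print(q.tolist())
for u in q: print(u,plane(c,u,.11).round(4))
S=1.5625
for a in [(278,265),(674,264)]: print("front",plane(c,(a[0]/S,a[1]/S),.11).round(4))
print("bar",plane(c,(400/S,174/S),.075).round(4),plane(c,(546/S,173/S),.075).round(4))
t=R.from_quat(st["tool_rot"])
tip=st["tool_pos"]+t.apply([-.0015,0,.093]);print("tip",tip,proj(c,tip)*S)
print("purple if lying w3",[plane(c,(a[0]/S,a[1]/S),.01).round(3).tolist() for a in [(685,240),(712,190),(745,120)]])
v=dict(tool_pos=[0.41246853,0.31682564,0.25561647],tool_rot=[1.50396478e-01,9.88625418e-01,-2.7e-4,-7.8e-4]);cw=cam("wrist",v)
print("w1",[plane(cw,(a[0]/S,a[1]/S),.01).round(3).tolist() for a in [(305,372),(318,345),(328,322)]])
g=im[195:222,240:275];print(cv2.cvtColor(g,cv2.COLOR_RGB2GRAY)[::2,8:26:1])
E
```

```text
[([235, 188, 41, 38, 1252], [254.5, 203.6]), ([242, 267, 31, 29, 720], [256.8, 281.3])]
top [np.int64(188), np.int64(188), np.int64(188), np.int64(188), np.int64(188), np.int64(188)]
[(np.int64(235), np.int64(275)), (np.int64(235), np.int64(275)), (np.int64(235), np.int64(275)), (np.int64(235), np.int64(275)), (np.int64(235), np.int64(275)), (np.int64(235), np.int64(274))]
[[275, 188], [274, 223], [236, 223], [235, 188]]
[275 188] [ 0.6001 -0.01    0.11  ]
[274 223] [ 0.6393 -0.0069  0.11  ]
[236 223] [ 0.6428 -0.0477  0.11  ]
[235 188] [ 0.6036 -0.0512  0.11  ]
front [ 0.5892 -0.1101  0.11  ]
front [0.5665 0.1461 0.11  ]
bar [ 0.5264 -0.0361  0.075 ] [0.5171 0.064  0.075 ]
tip [ 0.59737384 -0.02805542  0.17394762] [403.45386935 320.86059034]
purple if lying w3 [[0.561, 0.216, 0.01], [0.518, 0.227, 0.01], [0.462, 0.237, 0.01]]
w1 [[0.489, 0.198, 0.01], [0.467, 0.219, 0.01], [0.448, 0.236, 0.01]]
[[144 145 144 145 144 144 144 146 144 145 144 145 144 146 145 146 145 145]
 [144 145 144 145 144 144 145 146 146 144 144 145 145 146 146 144 144 145]
 [145 146 146 144 145 145 144 145 144 144
[... 159 characters left out ...]
140 143 145 145 145 145]
 [145 144 141 132 118 107  91  83  88  94  99 107 135 145 144 145 144 146]
 [144 144 140 121 106 100  91  87  88  95  98 103 131 145 145 145 144 146]
 [144 144 143 139 124 103  89  83  89  94  99 106 131 146 145 145 147 146]
 [147 145 146 146 143 126  99  86  90  94  98 104 133 145 145 145 145 145]
 [144 146 145 145 143 131 101  87  90  97  99 104 125 142 145 145 145 146]
 [145 144 145 144 143 131 103  88  90  95  99 102 123 142 145 145 146 145]
 [143 143 141 126 111  95  70  57  60  62  66  67  84 100 117 135 141 142]
 [ 83  65  53  35  25  22  24  26  26  28  31  27  29  24  27  39  47  70]
 [ 27  26  32  30  33  35  32  30  31  31  34  32  30  30  30  33  32  30]]
```

jog_arm(
  targets=[
    [-1.3,-0.1,1,0,0,0,0.1],
    [-2.6,-0.2,2,0,0,0,0.1],
    [-2.6,-0.2,3.5,0,0,0,0.1],
    [-2.6,-0.2,4.6,0,0,0,0.1],
    [-2.6,-0.2,5.2,0,0,0,0.1],
    [-2.6,-0.2,5.2,0,0,0,0.1],
    [-2.6,-0.2,5.2,0,0,0,0.1],
    [-2.6,-0.2,5.2,0,0,0,0.1],
  ],
)

```text
t: 5.17
tool_pos: [0.6231, -0.0286, 0.2174]
tool_rot: [-0.043, 0.999, -0.0, 0.001]
ft_force: [-0.4, -0.3, -0.2]
opening: 0.0147
finger_force: 58.7
```

```bash
python3 - <<'E'
from h import *
st,im=shot("w4"); print(st["tool_pos"],st["tool_rot"],st["t"],st["ft_force"],st["opening"])
np.save("st4.npy",np.r_[st["tool_pos"],st["tool_rot"]])
_,i2=shot("s4","side");_,i1=shot("c4","scene")
c=cam("wrist",st);c1=cam("scene");c2=cam("side")
H=np.array([.6232,-.0287,.11]);t=R.from_quat(st["tool_rot"]);tip=st["tool_pos"]+t.apply([-.001,-.0009,.095])
print("hole",proj(c,H),proj(c1,H),proj(c2,H));print("tip",tip,proj(c,tip),proj(c1,tip),proj(c2,tip))
def cr(im,u,h,s):
    x,y=[int(round(v)) for v in u];return (x-h,y-h),cv2.resize(im[y-h:y+h,x-h:x+h,::-1],(s,s),interpolation=cv2.INTER_CUBIC)
o=[cr(im,proj(c,H),30,400),cr(i1,proj(c1,H)-[0,5],16,400)]
print([a[0] for a in o]);p=np.hstack([a[1] for a in o]);cv2.imwrite("pics/cr4.png",p)
E
```

```text
[ 0.62309541 -0.0286096   0.21744573] [-4.27203462e-02  9.99086780e-01 -1.40432029e-04  7.47117076e-04] 5.1667 [-0.41072142 -0.27507735 -0.19149167] 0.014655531863882472
hole [258.06192867 197.80735592] [245.00699465 203.31890695] [250.04961202 180.92333167]
tip [ 0.62431155 -0.02944155  0.12244763] [257.09713925 203.92381716] [244.74432739 199.31041877] [249.53423238 176.05297232]
[(228, 168), (229, 182)]
```

View pics/cr4.png

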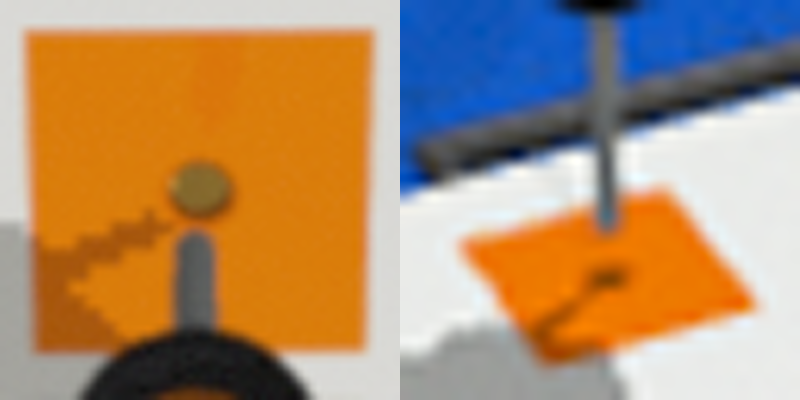

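Left crop: the hole is at (200,190) and the tip disc at about (195,243). Right crop: the hole is at (608,277) and the tip at (607,230). The relative offset follows from both views.

```bash
python3 - <<'E'
from h import *
v=np.load("st4.npy");st=dict(tool_pos=v[:3],tool_rot=v[3:]);c=cam("wrist",st);c1=cam("scene")
w=lambda a:(228+a[0]/6.667-.43,168+a[1]/6.667-.43)
s=lambda a:(229+(a[0]-400)*.08-.46,182+a[1]*.08-.46)
print("hole wrist",plane(c,w((200,190)),.11),"scene",plane(c1,s((608,277)),.11))
for name,tw in (("tipdisc",(195,243)),("alt",(195,249))):
  for z in (.118,.120,.122,.124): print(name,z,plane(c,w(tw),z).round(4), plane(c1,s((607,229)),z).round(4))
  r=tri([ray(c,w(tw)),ray(c1,s((607,229)))]);print(r)
print("tri hole",tri([ray(c,w((200,190))),ray(c1,s((608,277)))]))
E
```

```text
hole wrist [ 0.62167106 -0.02925832  0.11      ] scene [ 0.62476318 -0.02880401  0.11      ]
tipdisc 0.118 [ 0.626  -0.0295  0.118 ] [ 0.6208 -0.0275  0.118 ]
tipdisc 0.12 [ 0.6253 -0.0296  0.12  ] [ 0.6234 -0.0283  0.12  ]
tipdisc 0.122 [ 0.6246 -0.0296  0.122 ] [ 0.6261 -0.0292  0.122 ]
tipdisc 0.124 [ 0.6238 -0.0297  0.124 ] [ 0.6287 -0.03    0.124 ]
(array([ 0.62497316, -0.02923753,  0.12119674]), [np.float64(0.00039610607959925635), np.float64(0.00039610607959931696)])
alt 0.118 [ 0.6268 -0.0295  0.118 ] [ 0.6208 -0.0275  0.118 ]
alt 0.12 [ 0.6261 -0.0295  0.12  ] [ 0.6234 -0.0283  0.12  ]
alt 0.122 [ 0.6254 -0.0296  0.122 ] [ 0.6261 -0.0292  0.122 ]
alt 0.124 [ 0.6246 -0.0296  0.124 ] [ 0.6287 -0.03    0.124 ]
(array([ 0.62556301, -0.02930133,  0.12163527]), [np.float64(0.00027476520472973105), np.float64(0.000274765204729774)])
tri hole (array([ 0.62241029, -0.02864484,  0.10822694]), [np.float64(0.0005751473952927605), np.float64(0.0005751473952927743)])
```

jog_arm(
  targets=[
    [0.23,0.05,0.3,0,0,0,0.1],
    [0.23,0.05,0.7,0,0,0,0.1],
    [0.23,0.05,0.9,0,0,0,0.1],
    [0.23,0.05,0.9,0,0,0,0.1],
    [0.23,0.05,0.9,0,0,0,0.1],
    [0.23,0.05,0.9,0,0,0,0.1],
  ],
)

```text
t: 5.82
tool_pos: [0.6206, -0.0285, 0.2072]
tool_rot: [-0.043, 0.999, 0.0, -0.0]
ft_force: [-0.7, -0.4, -0.6]
opening: 0.0146
finger_force: 58.7
```

```bash
python3 - <<'E'
from h import *
st,im=shot("w5"); print(st["tool_pos"],st["tool_rot"],st["t"],st["ft_force"])
np.save("st5.npy",np.r_[st["tool_pos"],st["tool_rot"]])
_,i1=shot("c5","scene")
c=cam("wrist",st);c1=cam("scene");H=np.array([.6220,-.0290,.11])
def cr(im,u,h,s):
    x,y=[int(round(v)) for v in u];return (x-h,y-h),cv2.resize(im[y-h:y+h,x-h:x+h,::-1],(s,s),interpolation=cv2.INTER_CUBIC)
o=[cr(im,proj(c,H),20,400),cr(i1,proj(c1,H)-[0,2],16,400)]
print([a[0] for a in o]);cv2.imwrite("pics/cr5.png",np.hstack([a[1] for a in o]))
E
```

```text
[ 0.62060475 -0.02850898  0.20717001] [-4.25362703e-02  9.99094915e-01  2.79625248e-05 -1.26050189e-04] 5.8167 [-0.69523689 -0.39930854 -0.60376274]
[(237, 183), (229, 185)]
```

View pics/cr5.png

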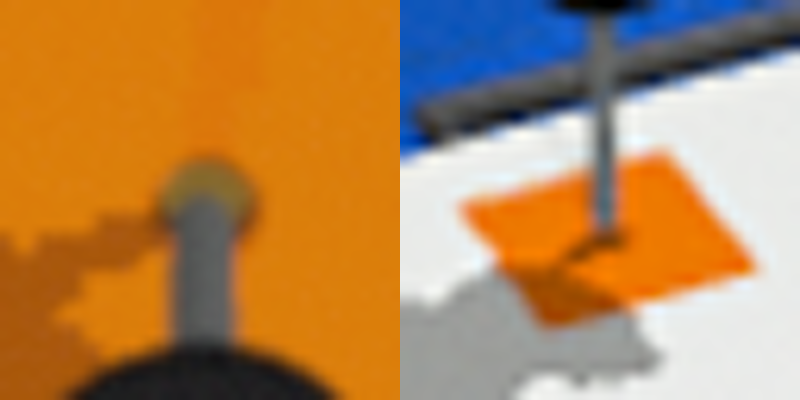

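The tip (206,223) sits over the hole (208,203), about 0.6–0.9 mm too far along +x once its height is allowed for. I shift it and start down carefully.

jog_arm(
  targets=[
    [0.07,0.02,0,0,0,0,0.1],
    [0.07,0.02,0.1,0,0,0,0.1],
    [0.07,0.02,0.2,0,0,0,0.1],
    [0.07,0.02,0.3,0,0,0,0.1],
    [0.07,0.02,0.4,0,0,0,0.1],
    [0.07,0.02,0.5,0,0,0,0.1],
    [0.07,0.02,0.5,0,0,0,0.1],
    [0.07,0.02,0.5,0,0,0,0.1],
  ],
)

```text
t: 6.58
tool_pos: [0.6199, -0.0283, 0.2021]
tool_rot: [-0.043, 0.999, 0.0, -0.0]
ft_force: [-0.1, 0.4, -0.2]
opening: 0.0147
finger_force: 58.7
```

jog_arm(
  targets=[
    [0,0,0.1,0,0,0,0.1],
    [0,0,0.2,0,0,0,0.1],
    [0,0,0.3,0,0,0,0.1],
    [0,0,0.4,0,0,0,0.1],
    [0,0,0.5,0,0,0,0.1],
    [0,0,0.6,0,0,0,0.1],
    [0,0,0.7,0,0,0,0.1],
    [0,0,0.7,0,0,0,0.1],
  ],
)

```text
t: 7.25
tool_pos: [0.6198, -0.0283, 0.195]
tool_rot: [-0.043, 0.999, 0.0, -0.0]
ft_force: [-0.1, 1.4, -0.1]
opening: 0.0144
finger_force: 58.7
```

jog_arm(
  targets=[
    [0,0,0.1,0,0,0,0.1],
    [0,0,0.2,0,0,0,0.1],
    [0,0,0.3,0,0,0,0.1],
    [0,0,0.3,0,0,0,0.1],
    [0,0,0.3,0,0,0,0.1],
  ],
)

```text
t: 7.67
tool_pos: [0.6199, -0.0283, 0.1921]
tool_rot: [-0.043, 0.999, 0.0, -0.0]
ft_force: [-1.1, 0.5, -0.8]
opening: 0.0141
finger_force: 58.7
```

jog_arm(
  targets=[
    [0,0,0.1,0,0,0,0.1],
    [0,0,0.2,0,0,0,0.1],
    [0,0,0.3,0,0,0,0.1],
    [0,0,0.4,0,0,0,0.1],
    [0,0,0.4,0,0,0,0.1],
  ],
)

```text
t: 8.08
tool_pos: [0.6198, -0.0283, 0.1879]
tool_rot: [-0.043, 0.999, 0.0, -0.0]
ft_force: [-0.2, -0.2, -0.6]
opening: 0.0146
finger_force: 58.7
```

jog_arm(
  targets=[
    [0,0,0.1,0,0,0,0.1],
    [0,0,0.2,0,0,0,0.1],
    [0,0,0.3,0,0,0,0.1],
    [0,0,0.3,0,0,0,0.1],
  ],
)

```text
t: 8.42
tool_pos: [0.6198, -0.0283, 0.185]
tool_rot: [-0.043, 0.999, 0.0, -0.0]
ft_force: [0.9, 0.1, -0.3]
opening: 0.0148
finger_force: 58.7
```

Still no contact at 20 mm depth; continuing.

jog_arm(
  targets=[
    [0,0,0.1,0,0,0,0.1],
    [0,0,0.2,0,0,0,0.1],
    [0,0,0.3,0,0,0,0.1],
    [0,0,0.3,0,0,0,0.1],
  ],
)

```text
t: 8.75
tool_pos: [0.6202, -0.0284, 0.1834]
tool_rot: [-0.043, 0.999, -0.0, 0.001]
ft_force: [-0.8, 0.9, 4.8]
opening: 0.014
finger_force: 59.0
```

jog_arm(
  targets=[
    [0,0,0.1,0,0,0,0.1],
    [0,0,0.2,0,0,0,0.1],
    [0,0,0.3,0,0,0,0.1],
    [0,0,0.3,0,0,0,0.1],
  ],
)

```text
t: 9.08
tool_pos: [0.6202, -0.0285, 0.1803]
tool_rot: [-0.043, 0.999, -0.0, 0.001]
ft_force: [-1.1, 0.6, 5.7]
opening: 0.0147
finger_force: 59.1
```

jog_arm(
  targets=[
    [0,0,0.05,0,0,0,0.1],
    [0,0,0.1,0,0,0,0.1],
    [0,0,0.1,0,0,0,0.1],
    [0,0,0.1,0,0,0,0.1],
  ],
)

```text
t: 9.42
tool_pos: [0.6203, -0.0285, 0.1796]
tool_rot: [-0.043, 0.999, -0.0, 0.001]
ft_force: [-1.1, -0.1, 5.4]
opening: 0.0146
finger_force: 59.1
```

jog_arm(
  targets=[
    [0,0,0.05,0,0,0,0.1],
    [0,0,0.1,0,0,0,0.1],
    [0,0,0.1,0,0,0,0.1],
    [0,0,0.1,0,0,0,0.1],
  ],
)

```text
t: 9.75
tool_pos: [0.6203, -0.0285, 0.1788]
tool_rot: [-0.043, 0.999, -0.0, 0.001]
ft_force: [-0.9, -0.5, 6.4]
opening: 0.0146
finger_force: 59.2
```

```bash
python3 - <<'E'
from h import *
a=cv2.imread("pics/s4.png")[:,:,::-1].astype(int);_,b=shot("s6","side");d=np.abs(a-b.astype(int)).sum(2)[185:235,255:310]
print((d>60).sum(),bot.read_state()["ft_force"])
E
```

```text
9 [-1.81181892  0.31697447  6.11721071]
```

jog_arm(
  targets=[
    [0,0,0.05,0,0,0,0.1],
    [0,0,0.1,0,0,0,0.1],
    [0,0,0.1,0,0,0,0.1],
    [0,0,0.1,0,0,0,0.1],
  ],
)

```text
t: 10.13
tool_pos: [0.6203, -0.0285, 0.1777]
tool_rot: [-0.043, 0.999, -0.0, 0.001]
ft_force: [-1.0, -0.0, 6.1]
opening: 0.0147
finger_force: 59.2
```

```bash
cat > tr.py <<'E'
from h import *
import sys
a=cv2.imread("pics/s4.png")[:,:,::-1].astype(int);_,b=shot(sys.argv[1],"side");d=np.abs(a-b.astype(int)).sum(2)[185:235,255:310]
print((d>60).sum(),bot.read_state()["ft_force"])
E
python3 tr.py s7
```

```text
564 [-0.85980393  0.57129288  6.0576375 ]
```

The tray popped (the side view changed sharply at the handle) at about 6 N. I withdraw the pin straight up now.

jog_arm(
  targets=[
    [0,0,-0.5,0,0,0,0.1],
    [0,0,-1.5,0,0,0,0.1],
    [0,0,-3,0,0,0,0.1],
    [0,0,-5,0,0,0,0.1],
    [0,0,-7,0,0,0,0.1],
    [0,0,-9,0,0,0,0.1],
    [0,0,-9.3,0,0,0,0.1],
    [0,0,-9.3,0,0,0,0.1],
  ],
)

```text
t: 10.85
tool_pos: [0.6209, -0.0284, 0.271]
tool_rot: [-0.043, 0.999, -0.0, 0.002]
ft_force: [0.4, -0.3, 0.2]
opening: 0.0144
finger_force: 58.9
```

jog_arm(
  targets=[
    [1.7,3.6,0,0,0,2,0.1],
    [3.2,7,0,0,0,4,0.1],
    [4.9,10.4,0,0,0,7,0.1],
    [6.5,13.8,0,0,0,10,0.1],
    [8.1,17.2,0,0,0,13,0.1],
    [9.7,20.6,0,0,0,16,0.1],
    [11.3,24,0,0,0,18,0.1],
    [12.9,27.4,0,0,0,20,0.1],
    [14.5,30.8,0,0,0,22,0.1],
    [16,34,0,0,0,22,0.1],
  ],
)

```text
t: 11.68
tool_pos: [0.4295, 0.2981, 0.267]
tool_rot: [0.149, 0.989, -0.001, -0.002]
ft_force: [1.2, -0.2, -0.1]
opening: 0.0143
finger_force: 58.9
```

jog_arm(
  targets=[
    [0.5,0,0,0,0,0,0.1],
    [0.5,0,0,0,0,0,0.1],
    [0.5,0,0,0,0,0,0.1],
    [0.5,0,0,0,0,0,0.1],
  ],
)

```text
t: 12.02
tool_pos: [0.4271, 0.2973, 0.2682]
tool_rot: [0.149, 0.989, -0.001, -0.0]
ft_force: [-0.0, -0.0, -1.0]
opening: 0.0143
finger_force: 58.9
```

jog_arm(
  targets=[
    [1.3,1.8,0,0,0,0,0.1],
    [1.3,1.8,3,0,0,0,0.1],
    [1.3,1.8,6,0,0,0,0.1],
    [1.3,1.8,8.5,0,0,0,0.1],
    [1.3,1.8,10,0,0,0,0.1],
    [1.3,1.8,10.4,0,0,0,0.1],
    [1.3,1.8,10.4,0,0,0,0.1],
    [1.3,1.8,10.4,0,0,0,0.1],
  ],
)

```text
t: 12.68
tool_pos: [0.4206, 0.3187, 0.166]
tool_rot: [0.15, 0.989, 0.0, 0.0]
ft_force: [-0.5, -0.7, -0.0]
opening: 0.0147
finger_force: 59.0
```

```bash
python3 - <<'E'
from h import *
st,im=shot("w8"); print(st["tool_pos"],st["tool_rot"],st["t"],st["ft_force"])
np.save("st8.npy",np.r_[st["tool_pos"],st["tool_rot"]])
_,i2=shot("s8","side");c=cam("wrist",st);c2=cam("side");H=np.array([.4213,.3173,.06]);print(proj(c,H),proj(c2,H))
def cr(im,u,h,s):
    x,y=[int(round(v)) for v in u];return (x-h,y-h),cv2.resize(im[y-h:y+h,x-h:x+h,::-1],(s,s),interpolation=cv2.INTER_CUBIC)
o=[cr(im,proj(c,H),40,400),cr(i2,proj(c2,H)-[0,10],25,400)]
print([a[0] for a in o]);cv2.imwrite("pics/cr8.png",np.hstack([a[1] for a in o]))
E
```

```text
[0.42062922 0.31869719 0.16596405] [1.49677485e-01 9.88734792e-01 1.97126625e-04 3.49585127e-04] 12.6833 [-0.47546659 -0.68735833 -0.01295649]
[256.8233822  199.05172291] [327.58726686 318.14215613]
[(217, 159), (303, 283)]
```

View pics/cr8.png

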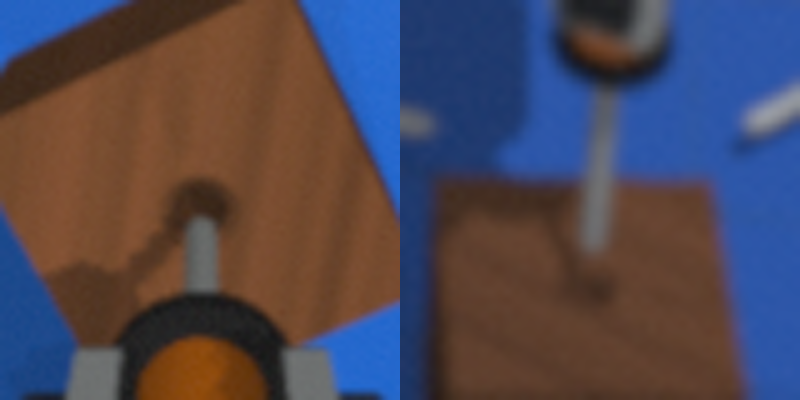

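The tip sits over the stand hole: tip at (202,228) and hole at (202,211), which allowing for height puts it within about 1 mm. I lower it.

jog_arm(
  targets=[
    [-0.05,0,0.4,0,0,0,0.1],
    [-0.05,0,0.8,0,0,0,0.1],
    [-0.05,0,1.2,0,0,0,0.1],
    [-0.05,0,1.6,0,0,0,0.1],
    [-0.05,0,2,0,0,0,0.1],
    [-0.05,0,2,0,0,0,0.1],
  ],
)

```text
t: 13.28
tool_pos: [0.4194, 0.3188, 0.1439]
tool_rot: [0.149, 0.989, -0.001, -0.001]
ft_force: [0.1, 0.1, -1.3]
opening: 0.0143
finger_force: 59.0
```

jog_arm(
  targets=[
    [0,0,0.7,0,0,0,0.1],
    [0,0,1.4,0,0,0,0.1],
    [0,0,2.1,0,0,0,0.1],
    [0,0,2.8,0,0,0,0.1],
    [0,0,3.4,0,0,0,0.1],
    [0,0,3.8,0,0,0,0.1],
    [0,0,4.1,0,0,0,0.1],
    [0,0,4.1,0,0,0,0.1],
  ],
)

```text
t: 13.95
tool_pos: [0.4197, 0.3189, 0.1033]
tool_rot: [0.149, 0.989, -0.001, -0.001]
ft_force: [-0.5, 1.0, -0.4]
opening: 0.0141
finger_force: 59.0
```

jog_arm(
  targets=[
    [0,0,0.1,0,0,0,0.1],
    [0,0,0.2,0,0,0,0.1],
    [0,0,0.3,0,0,0,0.1],
    [0,0,0.4,0,0,0,0.1],
    [0,0,0.4,0,0,0,0.1],
  ],
)

```text
t: 14.37
tool_pos: [0.4202, 0.3192, 0.1003]
tool_rot: [0.149, 0.989, 0.0, 0.0]
ft_force: [-0.6, -0.2, -0.3]
opening: 0.0147
finger_force: 59.0
```

jog_arm(
  targets=[
    [0,0,0.1,0,0,0,0.1],
    [0,0,0.2,0,0,0,0.1],
    [0,0,0.2,0,0,0,0.1],
  ],
)

```text
t: 14.62
tool_pos: [0.4203, 0.3192, 0.1]
tool_rot: [0.149, 0.989, 0.0, 0.0]
ft_force: [-2.2, -0.9, 6.0]
opening: 0.0142
finger_force: 59.6
```

Seated on the block at the same height as before. I release and rise.

jog_arm(
  targets=[
    [0,0,-0.1,0,0,0,0.5],
    [0,0,-0.1,0,0,0,0.5],
    [0,0,-0.1,0,0,0,0.5],
    [0,0,-0.1,0,0,0,0.5],
    [0,0,-0.1,0,0,0,0.5],
    [0,0,-0.1,0,0,0,0.5],
  ],
)

```text
t: 15.12
tool_pos: [0.4201, 0.3191, 0.0991]
tool_rot: [0.149, 0.989, -0.0, -0.0]
ft_force: [-0.0, -0.4, -0.2]
opening: 0.0427
finger_force: 0.0
```

jog_arm(
  targets=[
    [0,0,-2,0,0,0,0.5],
    [0,0,-4,0,0,0,0.5],
    [0,0,-7,0,0,0,0.5],
    [0,0,-10,0,0,0,0.5],
    [0,0,-13,0,0,0,0.5],
    [0,0,-15,0,0,0,0.5],
    [0,0,-15.6,0,0,0,0.5],
    [0,0,-15.6,0,0,0,0.5],
  ],
)

```text
t: 15.78
tool_pos: [0.4212, 0.3198, 0.2575]
tool_rot: [0.149, 0.989, 0.001, 0.002]
ft_force: [0.4, 0.1, -0.8]
opening: 0.0423
finger_force: 0.0
```

```bash
python3 - <<'E'
from h import *
st,im=shot("w9"); print(st["tool_pos"],st["tool_rot"],st["t"],st["ft_force"],st["opening"])
c=cam("wrist",st);_,i2=shot("s9","side")
m,_=blobs(im,(5,150,170),(18,255,255)); m[:,:225]=0
k=max(cv2.findContours(m,0,2)[0],key=cv2.contourArea); ce,r=cv2.minEnclosingCircle(k); print("top",ce,r,plane(c,ce,.11))
hsv=cv2.cvtColor(im,cv2.COLOR_RGB2HSV)
u=proj(c,(.4213,.3173,.064)).astype(int);f=cv2.inRange(hsv,(0,0,0),(179,255,45));g=np.zeros_like(f);g[u[1]-18:u[1]+22,u[0]-16:u[0]+16]=255;f&=g
k=cv2.convexHull(max(cv2.findContours(f,0,2)[0],key=cv2.contourArea));e=cv2.fitEllipse(k);print("flange",e,plane(c,e[0],.064))
def cr(im,u,h,s):
    x,y=[int(round(v)) for v in u];return (x-h,y-h),cv2.resize(im[y-h:y+h,x-h:x+h,::-1],(s,s),interpolation=cv2.INTER_CUBIC)
B=np.array([.500,.0113,.075]);c2=cam("side")
o=[cr(i2,proj(c2,(.4213,.3173,.07)),30,400),cr(i2,proj(c2,B),40,400)]
print([a[0] for a in o],proj(c2,B));cv2.imwrite("pics/cr9.png",np.hstack([a[1] for a in o]))
E
```

```text
[0.42124145 0.31976864 0.2575016 ] [0.1488495  0.98885724 0.00140978 0.0017857 ] 15.7833 [ 0.36093655  0.07104147 -0.80784101] 0.04226097832092684
top (255.5, 184.5) 7.516748428344727 [0.42099737 0.31773313 0.11      ]
flange ((255.1186065673828, 172.82669067382812), (16.892715454101562, 18.504838943481445), 76.47554779052734) [0.42012726 0.31748077 0.064     ]
[(298, 284), (260, 168)] [300.4183914  207.62597191]
```

View pics/cr9.png

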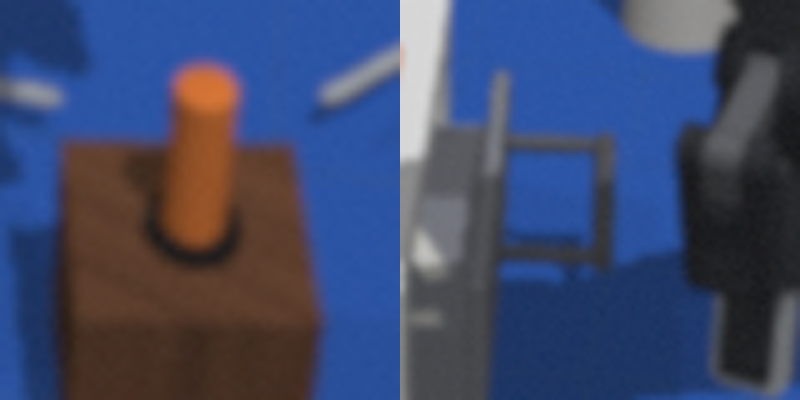

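The pin is fully home: the flange ring at (192,235) lies on the block and the handle is upright. The tray has popped out, with its bar at crop (604,200), side pixel (300.8,208), which gives a bar centre of about (0.4995, 0.011, 0.075). Next I go to the handle and turn the jaws across the bar.

jog_arm(
  targets=[
    [-1.7,-2.7,0,0,0,7,0.5],
    [-3.4,-5.4,0,0,0,14,0.5],
    [-5.1,-8.1,0,0,0,21,0.5],
    [-6.8,-10.8,0,0,0,28,0.5],
    [-8.5,-13.5,0,0,0,35,0.5],
    [-10.2,-16.2,0,0,0,42,0.5],
    [-11.9,-18.9,0,0,0,49,0.5],
    [-13.6,-21.6,0,0,0,56,0.5],
    [-15.3,-24.5,0,0,0,63,0.5],
    [-16.6,-27.2,0,0,0,68,0.5],
  ],
)

```text
t: 16.72
tool_pos: [0.498, 0.0086, 0.2522]
tool_rot: [0.679, 0.735, -0.001, -0.002]
ft_force: [-0.2, -0.3, -0.2]
opening: 0.0428
finger_force: 0.0
```

jog_arm(
  targets=[
    [0,0,0,0,0,0,0.5],
    [0,0,0,0,0,0,0.5],
    [0,0,0,0,0,0,0.5],
  ],
)

```text
t: 16.97
tool_pos: [0.4978, 0.0107, 0.2533]
tool_rot: [0.676, 0.737, -0.001, -0.002]
ft_force: [0.5, 0.3, 0.5]
opening: 0.0423
finger_force: 0.0
```

```bash
python3 - <<'E'
from h import *
st,im=shot("w10"); print(st["tool_pos"],R.from_quat(st["tool_rot"]).as_matrix().round(3).tolist(),st["t"],st["opening"])
c=cam("wrist",st);B=np.array([.4995,.0113,.075]);print("shift",totool(st,B-st["tool_pos"]),proj(c,B),proj(c,B+[-.0026,.03,0]))
cv2.imwrite("pics/w10b.png",im[:,:,::-1])
E
```

```text
[0.49776892 0.0106934  0.25327169] [[-0.085, 0.996, -0.004], [0.996, 0.085, 0.001], [0.001, -0.004, -1.0]] 16.9667 0.04225804953600369
shift [0.00020064 0.00244071 0.17826431] [259.45125778 175.88321062] [259.52777645 148.5028647 ]
```

View pics/w10b.png

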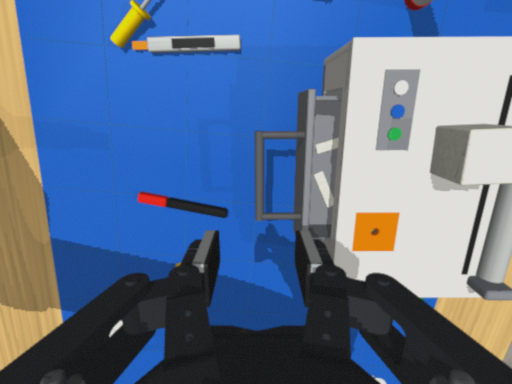

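The bar is at u≈259, v≈132–219, exactly as predicted, with the jaws straddling it. I descend and grip.

jog_arm(
  targets=[
    [0,0.2,3,0,0,0,0.5],
    [0,0.2,6,0,0,0,0.5],
    [0,0.2,9,0,0,0,0.5],
    [0,0.2,12,0,0,0,0.5],
    [0,0.2,14.5,0,0,0,0.5],
    [0,0.2,16,0,0,0,0.5],
    [0,0.2,17,0,0,0,0.5],
    [0,0.2,17,0,0,0,0.5],
    [0,0.2,17,0,0,0,0.5],
  ],
)

```text
t: 17.77
tool_pos: [0.5005, 0.0114, 0.0853]
tool_rot: [0.676, 0.737, -0.0, -0.0]
ft_force: [-0.6, 0.2, 0.2]
opening: 0.0429
finger_force: 0.0
```

jog_arm(
  targets=[
    [0,0,0,0,0,0,0.05],
    [0,0,0,0,0,0,0.05],
    [0,0,0,0,0,0,0.05],
    [0,0,0,0,0,0,0.05],
    [0,0,0,0,0,0,0.05],
    [0,0,0,0,0,0,0.05],
  ],
)

```text
t: 18.27
tool_pos: [0.5005, 0.0104, 0.0872]
tool_rot: [0.676, 0.737, -0.0, 0.0]
ft_force: [-3.3, 0.2, 4.8]
opening: 0.0078
finger_force: 58.7
```

jog_arm(
  targets=[
    [0,-0.5,0,0,0,0,0.05],
    [0,-1,0,0,0,0,0.05],
    [0,-1.5,0,0,0,0,0.05],
    [0,-2,0,0,0,0,0.05],
    [0,-2.6,0,0,0,0,0.05],
    [0,-3.2,0,0,0,0,0.05],
    [0,-3.8,0,0,0,0,0.05],
    [0,-4.4,0,0,0,0,0.05],
    [0,-4.8,0,0,0,0,0.05],
    [0,-4.8,0,0,0,0,0.05],
  ],
)

```text
t: 19.1
tool_pos: [0.4538, 0.0062, 0.0871]
tool_rot: [0.676, 0.737, 0.001, 0.002]
ft_force: [1.3, 0.6, 8.0]
opening: 0.0076
finger_force: 59.4
```

jog_arm(
  targets=[
    [0,-0.2,0,0,0,0,0.05],
    [0,-0.4,0,0,0,0,0.05],
    [0,-0.6,0,0,0,0,0.05],
    [0,-0.6,0,0,0,0,0.05],
    [0,-0.6,0,0,0,0,0.05],
  ],
)

```text
t: 19.52
tool_pos: [0.4486, 0.0057, 0.0871]
tool_rot: [0.676, 0.737, 0.002, 0.002]
ft_force: [2.8, 1.0, 6.6]
opening: 0.0077
finger_force: 59.2
```

jog_arm(
  targets=[
    [0,-0.2,0,0,0,0,0.05],
    [0,-0.4,0,0,0,0,0.05],
    [0,-0.4,0,0,0,0,0.05],
    [0,-0.4,0,0,0,0,0.05],
  ],
)

```text
t: 19.85
tool_pos: [0.4475, 0.0056, 0.0872]
tool_rot: [0.676, 0.737, 0.004, 0.004]
ft_force: [9.6, 2.2, 0.1]
opening: 0.0078
finger_force: 58.8
```

jog_arm(
  targets=[
    [0,-0.2,0,0,0,0,0.05],
    [0,-0.4,0,0,0,0,0.05],
    [0,-0.4,0,0,0,0,0.05],
    [0,-0.4,0,0,0,0,0.05],
  ],
)

```text
t: 20.18
tool_pos: [0.4471, 0.0056, 0.0873]
tool_rot: [0.676, 0.737, 0.007, 0.007]
ft_force: [18.9, 2.3, -6.7]
opening: 0.0075
finger_force: 58.5
```

That is the end stop. I relax the pull, open and rise.

jog_arm(
  targets=[
    [0,0.3,0,0,0,0,0.05],
    [0,0.5,0,0,0,0,0.05],
    [0,0.5,0,0,0,0,0.05],
    [0,0.5,0,0,0,0,0.4],
    [0,0.5,0,0,0,0,0.4],
    [0,0.5,0,0,0,0,0.4],
    [0,0.5,0,0,0,0,0.4],
    [0,0.5,0,0,0,0,0.4],
  ],
)

```text
t: 20.85
tool_pos: [0.4429, 0.0057, 0.0845]
tool_rot: [0.676, 0.737, -0.001, -0.001]
ft_force: [-0.2, -0.2, 0.3]
opening: 0.0343
finger_force: 0.0
```

jog_arm(
  targets=[
    [0,0,-2,0,0,0,0.4],
    [0,0,-4,0,0,0,0.4],
    [0,0,-7,0,0,0,0.4],
    [0,0,-10,0,0,0,0.4],
    [0,0,-13,0,0,0,0.4],
    [0,0,-16,0,0,0,0.4],
    [0,0,-17,0,0,0,0.4],
    [0,0,-17,0,0,0,0.4],
    [0,0,-17,0,0,0,0.4],
  ],
)

```text
t: 21.6
tool_pos: [0.444, 0.0056, 0.2549]
tool_rot: [0.676, 0.737, -0.0, 0.0]
ft_force: [1.2, -0.9, 0.3]
opening: 0.0343
finger_force: 0.0
```

```bash
python3 - <<'E'
from h import *
st,im=shot("w11");print(st["tool_pos"],st["ft_force"],st["t"],st["opening"])
c=cam("wrist",st)
B=np.array([.4471,.0065,.075]);u=proj(c,B);print("bar expected",u)
g=cv2.cvtColor(im,cv2.COLOR_RGB2HSV);v=int(u[1])
for y in (v-20,v-5): 
    s=np.nonzero(g[y,220:300,1]<120)[0]+220;print(y,s, [plane(c,(x,y),.075)[0].round(4) for x in (s[0],s[-1])] if len(s) else "")
_,i=shot("s11","side");print(blobs(i,*OR,20)[1][-3:],"was pin (328,297.5)")
a=cv2.imread("pics/side0.png")[:,:,::-1].astype(int);d=(np.abs(a-i.astype(int)).sum(2)>110).astype(np.uint8)
n,l,s,cc=cv2.connectedComponentsWithStats(d);print([x.tolist() for x in s[1:] if x[4]>25])
E
```

```text
[0.44400783 0.00560848 0.25491248] [ 1.19243927 -0.85468665  0.32298723] 21.6 0.03432570142091937
bar expected [260.0872976  175.13322714]
155 [256 257 258 259 260 261 262 263 264 297 298 299] [np.float64(0.4407), np.float64(0.487)]
170 [256 257 258 259 260 261 262 263 264 296 297 298 299] [np.float64(0.4421), np.float64(0.4892)]
[([358, 130, 9, 3, 22], [362.0, 131.2]), ([242, 178, 16, 6, 78], [249.6, 180.9]), ([326, 296, 6, 23, 84], [328.6, 305.3])] was pin (328,297.5)
[[301, 0, 68, 147, 4936], [507, 160, 5, 20, 64], [440, 187, 17, 5, 52], [338, 189, 9, 6, 38], [295, 190, 9, 38, 148], [420, 190, 16, 23, 256], [262, 199, 35, 43, 829], [491, 199, 21, 13, 142], [426, 215, 37, 76, 1491], [466, 244, 46, 47, 670], [341, 262, 10, 17, 130], [309, 265, 10, 24, 190], [347, 275, 39, 24, 291], [337, 280, 15, 12, 127], [274, 293, 35, 8, 108], [387, 298, 43, 29, 886], [363, 308, 15, 11, 66], [380, 323, 44, 38, 1051], [457, 355, 16, 29, 186]]
```

```bash
python3 -c "
from plant import bot
print(bot.close_job())"
```

```text
the job is handed in; nothing more can be done
None
```

The job is handed in at about 22 s of the 72 s: the latch let go at about 6 N, the pin is back fully down in its stand, and the tray is out to its end stop with the handle released; the yellow and purple look-alike pins, upright in the first picture, toppled early on without the arm coming near them.

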